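# Post a jar through the bin flap and hang up the pusher

### The job

The small green jar with the white lid is for recycling: stand it upright on the ledge in front of the recycling bin's flap and let go of it, then take the orange-knobbed pusher and push the jar with its paddle through the sprung flap until it drops into the bin, keeping the gripper itself off the flap. Draw the pusher back out so that the flap swings shut, then hang the pusher by its steel loop on the slanted peg of the little stand. Leave the other things where they are.

Things in the scene. Friction and masses are not known exactly. Their poses are not given: they have to be found in the camera images.
- jar_center (a point): centre (half-way up) of the green jar to be binned, with a white ribbed lid: upright cylinder 46 mm across, 77 mm high, about 0.16 kg, loose, standing on the worktop at the start
- bin: white recycling bin with a green lid, fixed to the worktop, 244 mm high, 118 mm wide. Origin: on the worktop (z = 0) straight below the middle of the shut flap, in the flap's plane; x leads level through the flap into the bin (the pushing direction), z up. The doorway in which the flap hangs is 80 mm wide (y) and runs from the ledge's top (z = 0.10) up to z = 0.228
- bin_ledge (a point): middle of the top of the flat level grey ledge before the flap, 100 mm above the worktop and 66 mm in front of the flap's plane; axes as the bin's. The ledge reaches 66 mm either way along x, is 90 mm wide (y) between two side lips 9 mm high, and goes on only 8 mm behind the flap's plane, where it ends
- bin_inside (a point): middle of the bin's inner floor, 6 mm above the worktop, 94 mm below the ledge's top, 88 mm behind the flap's plane; inside, the bin is 106 mm wide (y) and reaches from 8 to 169 mm behind the flap's plane
- bin_flap (a joint): angle of the green flap: 0 is shut (hanging upright), it swings only inwards, up to 1.5 rad, about a level hinge along its top edge, 224 mm above the worktop. 76 mm wide, 119 mm high, 4 mm thick. A light spring shuts it: about 0.1 N at its lower edge starts it, about 0.4 N holds it wide open
- pusher_knob (a point): centre of the pusher's square orange knob, to be gripped from above: 22 x 22 mm, 38 mm high (69 to 107 mm above the underside, this point 88 mm above it). The pusher (0.18 kg, loose) stands on its runner at the start and balances below the knob; z up, x forward to the paddle. Below the knob is the steel loop, on a wooden runner 22 mm wide, 14 mm high; a heel weight 50 mm wide ends 75 mm behind the knob
- pusher_paddle (a point): middle of the front face of the pusher's orange paddle, 110 mm ahead of the knob (x) and 36 mm above the underside; the paddle is 50 mm wide (y), 72 mm high, 8 mm thick, its lower edge level with the underside
- pusher_loop (a point): point under the middle of the top rod of the pusher's loop, 60 mm above the underside and 28 mm below the knob point: where it hangs on a peg. The loop's opening is 40 mm wide (x) and 46 mm high, open through along the pusher's y axis
- hook_stand: stand with one slanted steel peg, fixed to the worktop: round wooden foot 100 mm across, 10 mm high, centred 12 mm along +x from the origin, with an upright post 16 mm thick, 143 mm high, 35 mm along +x. Origin on the worktop; the peg points to -x and rises 30 degrees, z up
- peg_tip (a point): free upper end of the peg's centre line, 165 mm above the worktop; the peg is a round rod 12 mm thick with a rounded end (6 mm further)
- peg_root (a point): lower end of the peg's centre line, on the post's axis, 130 mm above the worktop, 70 mm from the tip; the peg runs straight from here to peg_tip
- mandarin: bystander: an orange mandarin, about 64 mm across, 54 high; origin at its underside; to be left alone
- lemon: bystander: a yellow lemon, 78 x 55 x 56 mm; origin at its underside; to be left alone
- mug: bystander: a pink mug with a handle, 82 mm across, 92 high; origin at its underside; to be left alone
- salt: bystander: a salt shaker with a grey cap, 44 mm across, 90 high; origin at its underside; to be left alone
- tuna: bystander: a flat round food tin, 86 mm across, 40 high; origin at its underside; to be left alone
Not all that is in view belongs to the job. Leave any blue look-alike of the part that bears jar_center alone.

How it is judged:
By the outcome, as a careful person would: the job done as asked, in the order asked, and still so for the second after the job is handed in, with the robot touching nothing.
It also fails if it takes over 67 s, if anything falls off the work surface, if the arm or the gripper's body presses on something with over 40 N, if the wrist force passes 120 N, or if a joint passes its speed limit or range.

### The arm

A 6-joint arm with a two-finger parallel gripper is mounted at the origin on a cart in front of the work surface, level with it; the furniture and walls round the work are solid. World frame = base frame: x ahead of the robot, y to its left, z up, the work surface at z = 0. Lengths are in m, angles in degrees, forces in N, time in s.
With the tool pointing down it reaches from about 0.35 to 0.875 m from the base axis. Payload 4.2 kg.
Tool frame: the origin (TCP) lies at the very end of the fingers, on their centre line; the grasp point (between the pads) lies 19 mm behind it; z points along the fingers, y is the line along which they close (so a half turn about z gives the same grasp; the last joint's range is limited). The gripper opens to 87 mm and grips with 3 to 60 N. Pads are 19 mm wide; open, the fingers measure 117 mm over their backs; the gripper's body (75 mm by 190 mm) begins 51 mm behind the grasp point.
Start: joints at [77.957, 22.042, 0.453, 0, -68.411, -14.817], TCP at [0.282, 0.558, 0.223] pointing down, gripper open.
Joint ranges: [-179.83, 179.83], [-69.29, 118.12], [-61.27, 80.66], [-181.25, 117.63], [-171.15, -9.14], [-177.46, 177.46]. Speed limits (degrees/s): [159.86, 159.86, 180, 180, 180, 180].

### API

Orientations are given as a 3x3 rotation matrix whose columns are the frame's x, y, z axes.
In Python, from station import monitor, cams, ticket gives the robot as it stands.
- The arm moves only by the tool drive_tool, never from a script. Its argument "moves" is a list of rows, each an object with "delta_pos": the shift along the tool's x, y, z in mm, a list of three; "turn": the turn about the tool's z in rad; "claw": the opening, from 0 (shut) to 1 (fully open). A call has 1 to 12 rows; each row shifts and turns the commanded pose from where the row before left it, along the tool's axes as they then stand; what a row does not reach is not made up. A row lasts 1/8 s, in which the tool goes at most 62.5 mm and 10.7 degrees, less where a joint would pass 70% of its speed; a pose out of reach is approached as far as the arm can. A call is refused whole if a number of a shift passes 62.5 or a number of a turn 0.188, either way. A call with a gripper value outside its range is refused whole. The fingers move at their own pace and stop on an object; the grip force is fixed at half the most. Time passes only in rows, so rows that do not move let the fingers close. It gives the time, the measured TCP pose, the force, the opening and the grip force at its end, in the units of the state.
- monitor.sense(): the state, without advancing time (a new reading comes with each control period).
- cams.capture(name): name is "scene" or "side" or "wrist"; returns a dict with "color" (480x640x3 uint8, red, green, blue), "range_z" (480x640 float32, m along the optical axis (not along the pixel's ray), 0 where there is no reading), "vertical_fov" (degrees; the focal length in pixels is half the picture's height over the tangent of half this angle, whatever the lens; pixels are square), "cx", "cy" (the principal point, pixels), "extrinsics" (4x4, takes a point from camera to world coordinates). Camera axes: x right, y down, z forward; pixel columns grow to the right and rows downward; lengths in m; the calibration is good to about 2 mm. The wrist camera is an equidistant fisheye: a pixel r from the principal point sees the ray r / f radians off the axis. A picture is of the moment at which its call begins.
- ticket.finish_job(): hands the job in; it is judged then, once.
The state is a dict: "time_s": time; "joints": joint angles; "joint_velocities": joint speeds; "effort": joint torques, N m; "tcp_pos": TCP position; "ee_rot": TCP orientation; "wrist_force": force on the tool from outside, world axes, zero at the start; "moment": the same for the moment, N m; "gripper_width": opening from 0.0 (shut) to 1.0 (fully open); "gripper_force": force on a finger pad.
Only numpy, scipy, OpenCV 4.12 (cv2) and the standard library are available. Lean on these libraries where they do the work, as an engineer would, in place of code of your own. Each camera call takes 0.05 s, during which the arm holds its last target. There are 200 camera calls.

## Working session

There is one attempt and no reset: what is moved stays moved. The work goes in short steps, Python scripts to look and compute and a tool call to move; the robot and the scene stay as the last step left them, time stands still between calls to the robot, and variables do not carry over. Pictures are saved under pics/ and viewed, at most 10 in all, crops included, and the job is handed in when it is done.

Besides the shell and the picture viewer there is one more tool, called after ">>>" as a command line: name --argument value ..., lists and objects as JSON in quotes. drive_tool: Moves the arm, as the interface text tells. Its arguments: {"type":"object","properties":{"moves":{"type":"array","items":{"type":"object","properties":{"delta_pos":{"type":"array","items":{"type":"number"}},"turn":{"type":"number"},"claw":{"type":"number"}}}}},"required":["moves"]}

```bash
mkdir -p pics
cat > h.py <<'E'
import numpy as np, cv2
from station import monitor, cams, ticket
def cap(n,save=None):
    c=cams.capture(n)
    if save: cv2.imwrite('pics/'+save,c['color'][:,:,::-1])
    return c
def pts(c):
    f=240/np.tan(np.radians(c['vertical_fov'])/2); v,u=np.mgrid[:480,:640]
    z=c['range_z']; P=np.stack([(u-c['cx'])/f*z,(v-c['cy'])/f*z,z],-1)
    E=c['extrinsics']; return P@E[:3,:3].T+E[:3,3]
E
python3 - <<'E'
from h import *
import pickle
d={n:cap(n,n+'0.png') for n in ['scene','side','wrist']}
pickle.dump(d,open('d0.pkl','wb'))
for n in d: print(n,d[n]['extrinsics'].round(3).tolist(),d[n]['vertical_fov'])
im=np.hstack([d['scene']['color'],d['side']['color']])
s=monitor.sense();print(s['time_s'],s['tcp_pos'],s['ee_rot'],s['gripper_width'])
E
```

```text
scene [[0.727, -0.387, 0.566, -0.299], [-0.686, -0.397, 0.61, -0.798], [-0.012, -0.832, -0.554, 0.982], [0.0, 0.0, 0.0, 1.0]] 48.08425621828592
side [[0.94, -0.196, 0.279, 0.258], [-0.341, -0.549, 0.763, -0.657], [0.004, -0.813, -0.583, 0.744], [0.0, 0.0, 0.0, 1.0]] 54.86527886220433
wrist [[-0.452, -0.866, -0.214, 0.339], [-0.892, 0.439, 0.107, 0.527], [0.001, 0.239, -0.971, 0.383], [0.0, 0.0, 0.0, 1.0]] 65.70646984690485
0.15 [0.28216665 0.55717859 0.22172278] [[ 8.92071298e-01 -4.51894229e-01 -6.37357798e-04]
 [-4.51894662e-01 -8.92070007e-01 -1.52228359e-03]
 [ 1.19343395e-04  1.64600409e-03 -9.99998638e-01]] 1.002366249504774
```

View pics/scene0.png

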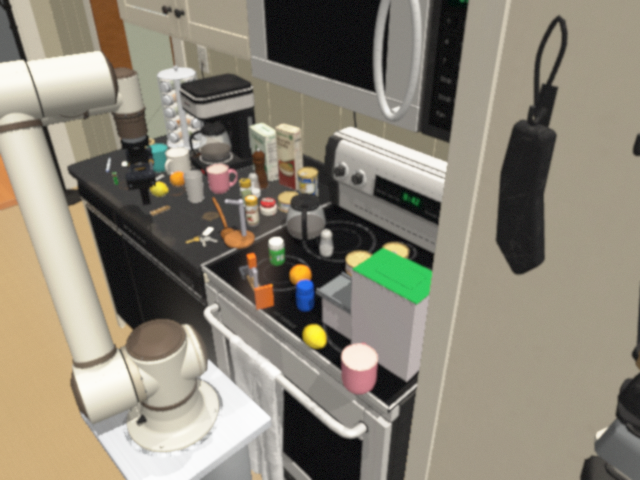

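View pics/side0.png

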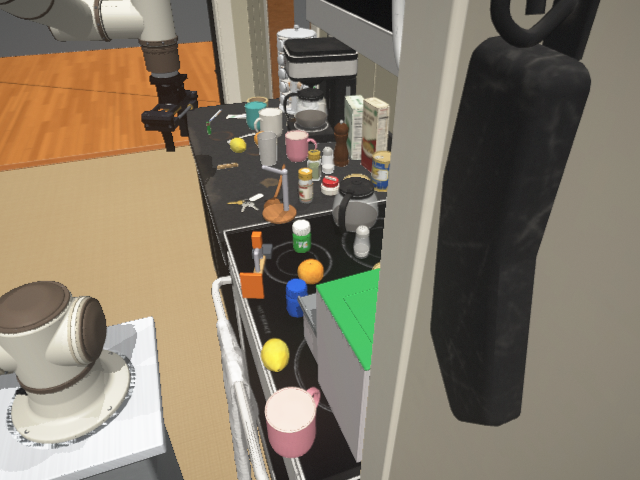

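Scene view: jar (277,250), pusher (253,275), stand (240,220), bin lid (395,275), blue look-alike (305,295). Side view: jar (302,236), pusher (253,265), stand (281,200). Next: enlarged crops and depth measurements.

Run:
```python
from h import *
import pickle
d=pickle.load(open('d0.pkl','rb'))
a=d['scene']['color'][190:350,200:360]; b=d['side']['color'][155:315,220:380]
r=lambda x:cv2.resize(x,None,fx=2.5,fy=2.5,interpolation=cv2.INTER_CUBIC)
cv2.imwrite('pics/crop1.png',np.hstack([r(a),r(b)])[:,:,::-1])
for n in ['scene','side']:
    c=d[n];P=pts(c);hsv=cv2.cvtColor(c['color'],cv2.COLOR_RGB2HSV);H,S,V=[hsv[...,i].astype(int) for i in range(3)]
    ok=(P[...,0]>.2)&(P[...,0]<1)&(abs(P[...,1])<.7)&(c['range_z']>0)
    def rep(nm,m):
        m=m&ok; q=P[m]
        if len(q)<5: print(n,nm,len(q));return
        print(n,nm,len(q),'med',np.median(q,0).round(3),'lo',np.percentile(q,3,axis=0).round(3),'hi',np.percentile(q,97,axis=0).round(3))
        return q
    g=(H>50)&(H<75)&(S>150)&(V>80)
    q=rep('lid',g&(P[...,2]>.2))
    if q is not None:
        print(cv2.minAreaRect((q[:,:2]*1000).astype(np.float32)))
    rep('jar',g&(P[...,2]<.12)&(P[...,2]>.01))
    o=(H>5)&(H<14)&(S>200)&(V>150)
    q=rep('orange',o&(P[...,2]>.002)&(P[...,2]<.13))
    for k,(u0,u1,v0,v1) in {'scene':{'push':(242,276,250,310),'stand':(220,258,196,250)},'side':{'push':(238,275,230,300),'stand':(260,300,160,224)}}[n].items():
        m=np.zeros((480,640),bool);m[v0:v1,u0:u1]=1
        if k=='push':
            kn=m&o&(P[...,2]>.075);rep('knob',kn); rep('knobtop',kn&(P[...,2]>.1))
            rep('paddle',m&o&(P[...,2]<.07)&(P[...,2]>.005))
            t=P[m&o&(P[...,2]<.07)&(P[...,2]>.01)]
            print('paddle rect',cv2.minAreaRect((t[:,:2]*1000).astype(np.float32)))
        else:
            rep('foot',m&(H<20)&(S>130)&(P[...,2]<.02)&(P[...,2]>.005)); rep('post/peg',m&(S<90)&(V>90)&(P[...,2]>.03)); rep('peg hi',m&(P[...,2]>.13)&(P[...,2]<.2))
```

```text
scene lid 2215 med [ 0.49  -0.215  0.243] lo [ 0.443 -0.295  0.24 ] hi [ 0.55  -0.132  0.246]
((526.0472412109375, -212.14337158203125), (177.15582275390625, 177.43130493164062), 4.460717678070068)
scene jar 2
scene orange 125 med [0.39  0.13  0.049] lo [0.379 0.125 0.009] hi [0.417 0.243 0.106]
scene knob 40 med [0.406 0.229 0.102] lo [0.396 0.224 0.084] hi [0.421 0.246 0.108]
scene knobtop 25 med [0.406 0.233 0.105] lo [0.397 0.225 0.101] hi [0.422 0.246 0.108]
scene paddle 82 med [0.386 0.129 0.033] lo [0.379 0.124 0.009] hi [0.393 0.134 0.068]
paddle rect ((385.842041015625, 129.8895263671875), (15.354875564575195, 13.846871376037598), 30.792879104614258)
scene foot 417 med [0.519 0.459 0.008] lo [0.478 0.412 0.005] hi [0.566 0.61  0.013]
scene post/peg 378 med [0.55  0.465 0.07 ] lo [0.49  0.449 0.032] hi [0.64  0.53  0.164]
scene peg hi 73 med [0.515 0.454 0.148] lo [0.481 0.445 0.133] hi [0.548 0.463 0.167]
side lid 3329 med [ 0.47  -0.19   0.243] lo [ 0.442 -0.286  0.241] hi [ 0.531 -0.127  0.246]
((457.9512023925781, -190.6310577392578), (210.29464721679688, 98.4343490600586), 61.15725326538086)
side jar 14 med [0.528 0.264 0.051] lo [0.516 0.26  0.048] hi [0.548 0.273 0.054]
side orange 184 med [0.393 0.144 0.069] lo [0.357 0.129 0.013] hi [0.418 0.235 0.105]
side knob 85 med [0.409 0.23  0.093] lo [0.4   0.226 0.077] hi [0.419 0.24  0.106]
side knobtop 21 med [0.41  0.23  0.104] lo [0.402 0.226 0.101] hi [0.422 0.245 0.108]
side paddle 93 med [0.379 0.135 0.042] lo [0.354 0.128 0.01 ] hi [0.394 0.144 0.069]
paddle rect ((374.2698974609375, 139.89862060546875), (11.360846519470215, 44.257015228271484), 71.03365325927734)
side foot 553 med [0.523 0.46  0.01 ] lo [0.481 0.415 0.006] hi [0.572 0.629 0.012]
side post/peg 318 med [0.542 0.459 0.102] lo [0.488 0.295 0.036] hi [0.604 0.519 0.168]
side peg hi 118 med [0.518 0.455 0.149] lo [0.484 0.447 0.133] hi [0.551 0.465 0.169]
```

View pics/crop1.png

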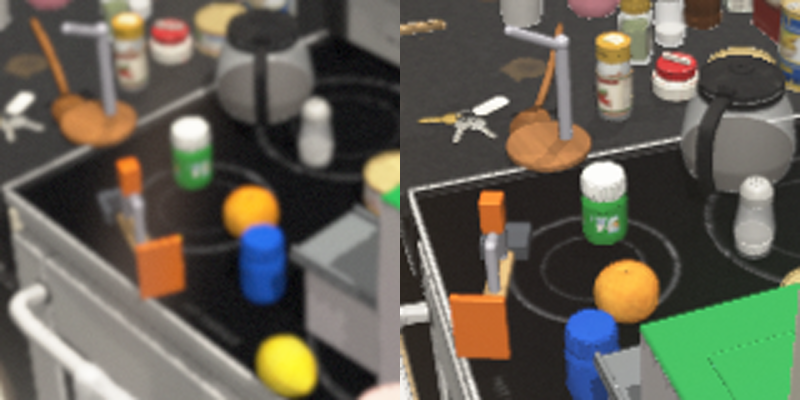

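Run:
```python
from h import *
import pickle
d=pickle.load(open('d0.pkl','rb'))
for n in ['scene','side']:
    c=d[n];P=pts(c);hsv=cv2.cvtColor(c['color'],cv2.COLOR_RGB2HSV);H,S,V=[hsv[...,i].astype(int) for i in range(3)]
    ok=(P[...,0]>.2)&(P[...,0]<1)&(abs(P[...,1])<.7)&(c['range_z']>0)
    m=ok&(H>50)&(H<75)&(S>150)&(abs(P[...,2]-.243)<.005)
    q=(P[m][:,:2]*1000).astype(np.float32)
    h=cv2.convexHull(q); print(n,'lid hull',cv2.approxPolyDP(h,5,True)[:,0].round(0).tolist())
    led=ok&(S<50)&(abs(P[...,2]-.1)<.004)&(P[...,0]>.35)&(P[...,1]<.05)&(P[...,1]>-.25)
    q=(P[led][:,:2]*1000).astype(np.float32); print('ledge',len(q),cv2.approxPolyDP(cv2.convexHull(q),4,True)[:,0].round(0).tolist())
    w=ok&(S<60)&(V>130)&(abs(P[...,0]-.53)<.05)&(abs(P[...,1]-.27)<.05)&(P[...,2]>.055)&(P[...,2]<.1)
    q=P[w];t=q[q[:,2]>.07];print('jarlid',len(q),q[:,2].max().round(4),'top mid',(t.min(0)/2+t.max(0)/2).round(4),(t.max(0)-t.min(0)).round(3))
    p=ok&(abs(P[...,0]-.515)<.06)&(abs(P[...,1]-.455)<.03)&(P[...,2]>.125)&(P[...,2]<.2)
    q=P[p];mu=q.mean(0);u=np.linalg.svd(q-mu)[2][0];print('peg',len(q),mu.round(4),u.round(3),q[q[:,0].argmin()].round(4))
    p=ok&(abs(P[...,0]-.55)<.03)&(abs(P[...,1]-.46)<.03)&(P[...,2]>.03)&(P[...,2]<.12)
    q=P[p];print('post',len(q),np.median(q,0).round(4), c['extrinsics'][:3,3])
    f=ok&(H<20)&(S>130)&(abs(P[...,2]-.01)<.004)&(abs(P[...,0]-.53)<.07)&(abs(P[...,1]-.46)<.07)
    q=(P[f][:,:2]*1000).astype(np.float32);print('foot',cv2.minEnclosingCircle(q))
    v,u=np.mgrid[:480,:640]
    pu=ok&(P[...,0]>.33)&(P[...,0]<.46)&(P[...,1]>.1)&(P[...,1]<.33)&(P[...,2]>.015)
    q=P[pu];
    for a,b in [(.015,.03),(.03,.05),(.05,.07),(.07,.11)]:
        k=q[(q[:,2]>a)&(q[:,2]<b)];print(a,len(k),cv2.minAreaRect((k[:,:2]*1000).astype(np.float32)))
    o=(H>5)&(H<14)&(S>200)&(P[...,2]<.07)
    k=P[pu&o]; k=k-k.mean(0); print('paddle nrm',np.linalg.svd(k)[2][2].round(3), P[pu&o].mean(0).round(4))
    if n=='side': print('panel depth', d[n]['range_z'][240,[400,450,600]])
    print('panel',P[300,[460,600]].round(3),n)
```

```text
scene lid hull [[479.0, -305.0], [555.0, -259.0], [557.0, -206.0], [544.0, -122.0], [439.0, -132.0], [445.0, -305.0]]
ledge 801 [[912.0, 38.0], [907.0, 43.0], [454.0, 2.0], [437.0, -4.0], [364.0, -238.0], [443.0, -248.0], [908.0, -40.0], [914.0, -25.0]]
jarlid 161 0.0816 top mid [0.535  0.2801 0.0758] [0.046 0.049 0.012]
peg 78 [0.5173 0.454  0.1481] [ 0.875  0.139 -0.464] [0.4799 0.4474 0.1666]
post 120 [0.542  0.4578 0.0757] [-0.29889745 -0.79819178  0.98189495]
foot ((516.2928466796875, 467.6189270019531), 63.065330505371094)
0.015 208 ((403.6060485839844, 218.415283203125), (190.63522338867188, 50.279014587402344), 68.6639175415039)
0.03 136 ((402.3885498046875, 190.5170440673828), (144.3451385498047, 49.75331497192383), 60.47792053222656)
0.05 148 ((387.2876892089844, 180.42196655273438), (110.74881744384766, 48.8548698425293), 68.65360260009766)
0.07 152 ((392.7278747558594, 188.16847229003906), (120.69752502441406, 47.61958694458008), 66.03846740722656)
paddle nrm [-0.14  -0.99   0.005] [0.3864 0.1289 0.0395]
panel [[ 0.444 -0.403  0.309]
 [ 0.443 -0.632  0.448]] scene
side li
[... 349 characters left out ...]
86163 -0.65687144  0.74423022]
foot ((517.0462036132812, 469.00982666015625), 61.282928466796875)
0.015 284 ((404.36871337890625, 221.64047241210938), (187.7822723388672, 49.98646926879883), 68.49037170410156)
0.03 200 ((405.31634521484375, 191.62252807617188), (140.7939453125, 49.06505584716797), 58.12785720825195)
0.05 202 ((394.3954772949219, 180.3966827392578), (107.25921630859375, 49.09083557128906), 61.92095947265625)
0.07 240 ((386.2050476074219, 192.58384704589844), (122.42855834960938, 48.6013298034668), 75.4322280883789)
paddle nrm [ 0.356  0.935 -0.013] [0.3772 0.1353 0.0442]
panel depth [0.4058419  0.28265876 0.22299446]
panel [[ 0.41  -0.488  0.544]
 [ 0.445 -0.545  0.584]] side
```

Everything agrees between the two views: jar (.535,.282), knob (.410,.236) heading −111.5°, bin flap about (.496,−.127) heading −87.8°, peg tip (.486,.455), root (.547,.466). I'll turn to the bin heading and go above the jar.

>>> drive_tool --moves '[{"turn": 0.177},{"turn": 0.177},{"turn": 0.177},{"turn": 0.177},{"turn": 0.177},{"turn": 0.177},{"delta_pos": [46,-40,0]},{"delta_pos": [46,-40,0]},{"delta_pos": [46,-40,0]},{"delta_pos": [46,-40,0]},{"delta_pos": [46,-40,0]},{"delta_pos": [46,-40,0]}]'

```text
invalid input
```

>>> drive_tool --moves '[{"claw": 1},{"claw": 1}]'

```text
invalid input
```

```bash
cat >> h.py <<'E'
def wpts(c):
    f=240/np.tan(np.radians(c['vertical_fov'])/2); v,u=np.mgrid[:480,:640]
    x=u-c['cx'];y=v-c['cy'];r=np.hypot(x,y)+1e-9;t=np.tan(r/f);z=c['range_z']
    P=np.stack([x/r*t*z,y/r*t*z,z],-1);E=c['extrinsics'];return P@E[:3,:3].T+E[:3,3]
def go(x,y,z,yaw=None):
    s=monitor.sense();R=np.array(s['ee_rot']);p=np.array(s['tcp_pos'])
    w=np.degrees(np.arctan2(R[1,0],R[0,0]));print('t',round(s['time_s'],2),'tcp',p.round(4),'yaw',w.round(2),'q6',round(s['joints'][5],1),'F',np.round(s['wrist_force'],1),'g',round(s['gripper_width'],3))
    if yaw is not None:
        a=np.radians(w-yaw);a=(a+np.pi)%(2*np.pi)-np.pi;print('turn',a.round(4))
        th=np.radians(yaw);R=np.array([[np.cos(th),np.sin(th),0],[np.sin(th),-np.cos(th),0],[0,0,-1]])
    print('delta mm (after turn)',(R.T@(np.array([x,y,z])-p)*1000).round(1))
E
python3 - <<'E'
from h import *
c=cap('wrist','w1.png');P=wpts(c);go(.535,.282,.1,-87.8)
hsv=cv2.cvtColor(c['color'],cv2.COLOR_RGB2HSV);H,S,V=[hsv[...,i].astype(int) for i in range(3)]
ok=c['range_z']>0
near=lambda x,y,r:(np.hypot(P[...,0]-x,P[...,1]-y)<r)&ok
t=near(.535,.282,.05)&(P[...,2]>.07)&(P[...,2]<.09);q=(P[t][:,:2]*1000).astype(np.float32)
print('jar',cv2.minEnclosingCircle(q),np.percentile(P[t][:,2],[5,50,95]))
t=near(.41,.236,.04)&(P[...,2]>.1)&(P[...,2]<.115)
if t.sum()>4: print('knob',cv2.minAreaRect((P[t][:,:2]*1000).astype(np.float32)),np.median(P[t][:,2]))
t=near(.404,.22,.13)&(P[...,2]>.008)&(P[...,2]<.12)&(P[...,0]<.47)
print('pusher',cv2.minAreaRect((P[t][:,:2]*1000).astype(np.float32)))
t=near(.5,-.05,.12)&(abs(P[...,2]-.1)<.004);q=(P[t][:,:2]*1000).astype(np.float32)
if len(q): print('ledge',cv2.minAreaRect(q),cv2.approxPolyDP(cv2.convexHull(q),4,True)[:,0].round(0).tolist())
t=near(.5,-.05,.12)&(abs(P[...,2]-.109)<.004);q=(P[t][:,:2]*1000).astype(np.float32)
if len(q): print('lips',cv2.minAreaRect(q),cv2.approxPolyDP(cv2.convexHull(q),4,True)[:,0].round(0).tolist())
E
```

```text
t 0.2 tcp [0.2822 0.5572 0.2219] yaw -26.87 q6 -14.8 F [ 1.1 -0.8 -0.4] g 0.997
turn 1.0635
delta mm (after turn) [ 284.7 -242.   121.9]Traceback (most recent call last):
  File "<stdin>", line 7, in <module>
    return _quantile_unchecked(
        a, q, axis, out, overwrite_input, method, keepdims, weights)
    return _ureduce(a,
                    func=_quantile_ureduce_func,
    ...<5 lines>...
                    overwrite_input=overwrite_input,
                    method=method)
    r = func(a, **kwargs)
    result = _quantile(arr,
                       quantiles=q,
    ...<2 lines>...
                       out=out,
                       weights=wgt)
    slices_having_nans = np.isnan(arr[-1, ...])
                                  ~~~^^^^^^^^^
IndexError: index -1 is out of bounds for axis 0 with size 0
```

View pics/w1.png

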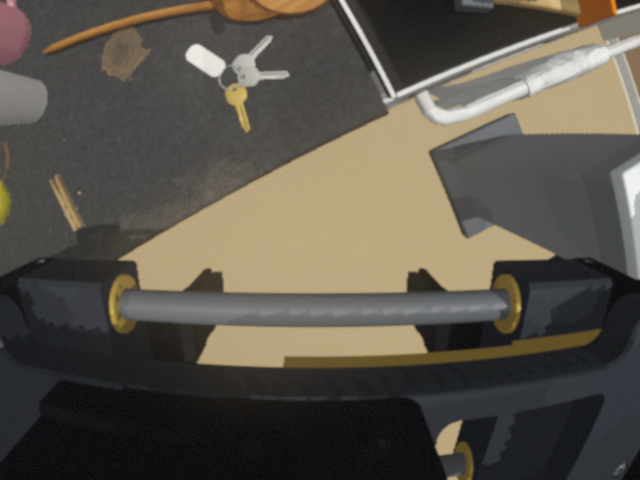

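The wrist view is still at the start pose (stand foot at (270,5), pusher heel at (480,5)). The move was refused because every row needs all three fields, so I'll resend it.

>>> drive_tool --moves '[{"delta_pos": [0,0,0],"turn": 0.177,"claw": 1},{"delta_pos": [0,0,0],"turn": 0.177,"claw": 1},{"delta_pos": [0,0,0],"turn": 0.177,"claw": 1},{"delta_pos": [0,0,0],"turn": 0.177,"claw": 1},{"delta_pos": [0,0,0],"turn": 0.177,"claw": 1},{"delta_pos": [0,0,0],"turn": 0.177,"claw": 1},{"delta_pos": [46,-40,0],"turn": 0,"claw": 1},{"delta_pos": [46,-40,0],"turn": 0,"claw": 1},{"delta_pos": [46,-40,0],"turn": 0,"claw": 1},{"delta_pos": [46,-40,0],"turn": 0,"claw": 1},{"delta_pos": [46,-40,0],"turn": 0,"claw": 1},{"delta_pos": [46,-40,0],"turn": 0,"claw": 1}]'

```text
time_s: 1.7
tcp_pos: [0.5342, 0.2898, 0.2225]
ee_rot: [[0.04, -0.999, -0.0], [-0.999, -0.04, 0.0], [-0.0, 0.0, -1.0]]
wrist_force: [0.1, 1.1, -0.2]
gripper_width: 0.998
gripper_force: 0.0
```

>>> drive_tool --moves '[{"delta_pos": [0,0,0],"turn": 0,"claw": 1},{"delta_pos": [0,0,0],"turn": 0,"claw": 1}]'

```text
time_s: 1.95
tcp_pos: [0.5332, 0.2911, 0.2222]
ee_rot: [[0.039, -0.999, -0.001], [-0.999, -0.039, -0.0], [0.0, 0.001, -1.0]]
wrist_force: [-0.5, 0.4, -0.0]
gripper_width: 0.996
gripper_force: 0.0
```

```bash
cat > m.py <<'E'
from h import *
import sys
c=cap('wrist',sys.argv[1]);P=wpts(c);go(.535,.282,.1,-87.8)
ok=c['range_z']>0
near=lambda x,y,r:(np.hypot(P[...,0]-x,P[...,1]-y)<r)&ok
def rep(n,t):
    q=(P[t][:,:2]*1000).astype(np.float32)
    if len(q)>4: print(n,len(q),cv2.minAreaRect(q),'circ',cv2.minEnclosingCircle(q),np.median(P[t][:,2]).round(4))
rep('jar',near(.535,.282,.05)&(P[...,2]>.07)&(P[...,2]<.09))
rep('knob',near(.41,.236,.04)&(P[...,2]>.1)&(P[...,2]<.115))
rep('pusher',near(.404,.22,.13)&(P[...,2]>.008)&(P[...,2]<.12)&(P[...,0]<.47))
rep('ledge',near(.5,-.05,.12)&(abs(P[...,2]-.1)<.004))
rep('lips',near(.5,-.05,.12)&(abs(P[...,2]-.109)<.004))
E
python3 m.py w2.png
```

```text
t 2.0 tcp [0.5328 0.2917 0.2223] yaw -87.68 q6 -41.6 F [-0.7  0.1  0.7] g 0.996
turn 0.002
delta mm (after turn) [  9.8  -1.8 122.3]
jar 2039 ((535.8214111328125, 282.50140380859375), (43.54847717285156, 43.06755447387695), 50.52139663696289) circ ((535.8541870117188, 282.3394470214844), 22.493757247924805) 0.0761
knob 693 ((411.0046691894531, 238.02281188964844), (22.405176162719727, 21.889602661132812), 67.01175689697266) circ ((411.10223388671875, 238.15902709960938), 14.020731925964355) 0.1054
pusher 7520 ((404.27020263671875, 221.80787658691406), (185.58482360839844, 50.905792236328125), 68.61262512207031) circ ((405.722412109375, 221.2491912841797), 94.70248413085938) 0.021
```

View pics/w2.png

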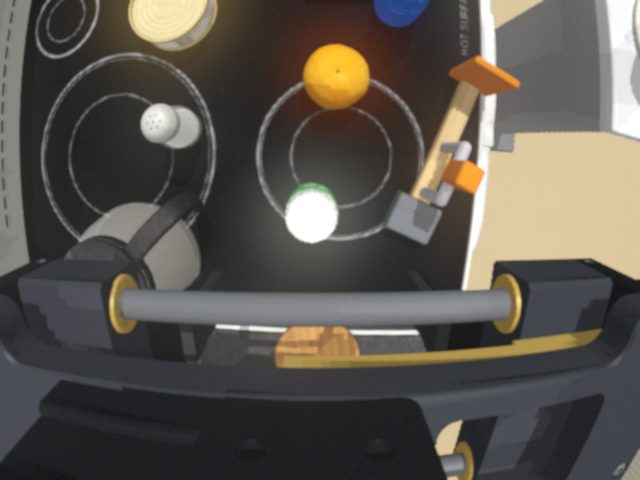

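Wrist view: jar lid at (312,215), knob at (463,177), mandarin (336,75), carafe (140,240) near the gripper body's side. I'll check its clearance before going down.

Run:
```python
from h import *
import pickle
d=pickle.load(open('d0.pkl','rb'))
for n,P in [('scene',pts(d['scene'])),('side',pts(d['side']))]:
    m=(P[...,0]>.6)&(P[...,0]<.8)&(P[...,1]>.2)&(P[...,1]<.42)&(P[...,2]>.02)&(d[n]['range_z']>0)&(P[...,2]<.25)
    q=P[m]
    for a in [.02,.06,.09,.12]:
        k=q[(q[:,2]>a)&(q[:,2]<a+.03)]
        if len(k): print(n,a,len(k),'xmin',np.percentile(k[:,0],1).round(3),'y',k[:,1].min().round(3),k[:,1].max().round(3))
    m=(P[...,0]>.42)&(P[...,0]<.66)&(P[...,1]>.235)&(P[...,1]<.33)&(P[...,2]>.085)&(P[...,2]<.25)&(d[n]['range_z']>0)
    print('in footprint',m.sum(),P[m][:5].round(3) if m.any() else '')
go(.5355,.2823,.035,-87.8)
```

```text
scene 0.02 282 xmin 0.639 y 0.2 0.385
scene 0.06 369 xmin 0.634 y 0.2 0.384
scene 0.09 323 xmin 0.636 y 0.258 0.387
scene 0.12 393 xmin 0.654 y 0.273 0.394
in footprint 104 [[0.66  0.295 0.128]
 [0.659 0.299 0.123]
 [0.657 0.292 0.127]
 [0.657 0.297 0.121]
 [0.655 0.29  0.125]]
side 0.02 322 xmin 0.642 y 0.2 0.362
side 0.06 527 xmin 0.635 y 0.2 0.378
side 0.09 480 xmin 0.637 y 0.203 0.376
side 0.12 576 xmin 0.655 y 0.278 0.389
in footprint 134 [[0.657 0.297 0.126]
 [0.656 0.295 0.124]
 [0.658 0.293 0.125]
 [0.653 0.293 0.123]
 [0.656 0.294 0.122]]
t 2.0 tcp [0.5328 0.2917 0.2223] yaw -87.68 q6 -41.6 F [-0.7  0.1  0.7] g 0.996
turn 0.002
delta mm (after turn) [  9.5  -2.4 187.3]
```

The carafe handle would come within about 5 mm of the gripper body, so I'll grasp the jar at a 43° turn.

>>> drive_tool --moves '[{"delta_pos": [0,0,0],"turn": 0.188,"claw": 1},{"delta_pos": [0,0,0],"turn": 0.188,"claw": 1},{"delta_pos": [0,0,0],"turn": 0.188,"claw": 1},{"delta_pos": [0,0,0],"turn": 0.188,"claw": 1},{"delta_pos": [5,-8,20],"turn": 0,"claw": 1},{"delta_pos": [0,0,40],"turn": 0,"claw": 1},{"delta_pos": [0,0,40],"turn": 0,"claw": 1},{"delta_pos": [0,0,40],"turn": 0,"claw": 1},{"delta_pos": [0,0,25],"turn": 0,"claw": 1},{"delta_pos": [0,0,20],"turn": 0,"claw": 1},{"delta_pos": [0,0,0],"turn": 0,"claw": 1},{"delta_pos": [0,0,0],"turn": 0,"claw": 1}]'

```text
time_s: 3.5
tcp_pos: [0.5361, 0.2836, 0.0385]
ee_rot: [[-0.65, -0.76, 0.001], [-0.76, 0.65, 0.001], [-0.002, -0.0, -1.0]]
wrist_force: [0.2, -0.1, -0.4]
gripper_width: 1.001
gripper_force: 0.0
```

>>> drive_tool --moves '[{"delta_pos": [0,0,0],"turn": 0,"claw": 0.3},{"delta_pos": [0,0,0],"turn": 0,"claw": 0.3},{"delta_pos": [0,0,0],"turn": 0,"claw": 0.3},{"delta_pos": [0,0,0],"turn": 0,"claw": 0.3},{"delta_pos": [0,0,0],"turn": 0,"claw": 0.3},{"delta_pos": [0,0,0],"turn": 0,"claw": 0.3}]'

```text
time_s: 4.25
tcp_pos: [0.536, 0.2823, 0.0376]
ee_rot: [[-0.652, -0.758, -0.0], [-0.758, 0.652, -0.0], [0.0, 0.0, -1.0]]
wrist_force: [-0.5, -0.8, 0.1]
gripper_width: 0.509
gripper_force: 30.0
```

>>> drive_tool --moves '[{"delta_pos": [0,0,-20],"turn": 0,"claw": 0.3},{"delta_pos": [0,0,-35],"turn": 0,"claw": 0.3},{"delta_pos": [0,0,-35],"turn": 0,"claw": 0.3},{"delta_pos": [0,0,-35],"turn": 0,"claw": 0.3},{"delta_pos": [0,0,-35],"turn": 0,"claw": 0.3},{"delta_pos": [0,0,0],"turn": -0.15,"claw": 0.3},{"delta_pos": [0,0,0],"turn": -0.15,"claw": 0.3},{"delta_pos": [0,0,0],"turn": -0.15,"claw": 0.3},{"delta_pos": [0,0,0],"turn": -0.15,"claw": 0.3},{"delta_pos": [0,0,0],"turn": -0.15,"claw": 0.3},{"delta_pos": [0,0,0],"turn": 0,"claw": 0.3}]'

```text
time_s: 5.62
tcp_pos: [0.5357, 0.2822, 0.197]
ee_rot: [[0.038, -0.999, -0.001], [-0.999, -0.038, -0.001], [0.001, 0.001, -1.0]]
wrist_force: [0.0, 0.4, -1.3]
gripper_width: 0.509
gripper_force: 30.0
```

```bash
python3 m.py w3.png
python3 - <<'E'
from h import *
go(.4935,-.067,.2,-87.8)
E
```

```text
t 5.67 tcp [0.5357 0.2822 0.1971] yaw -87.87 q6 -40.9 F [ 0.7 -0.5 -1.7] g 0.509
turn -0.0012
delta mm (after turn) [ 0.2  0.7 97.1]
knob 789 ((411.08837890625, 237.9365234375), (22.88059425354004, 22.201099395751953), 71.32764434814453) circ ((410.77978515625, 238.453125), 14.17282772064209) 0.1054
pusher 8613 ((404.521484375, 221.76678466796875), (185.0707550048828, 50.83879852294922), 68.56231689453125) circ ((405.2794189453125, 220.9902801513672), 94.59941101074219) 0.0211
t 5.67 tcp [0.5357 0.2822 0.1971] yaw -87.87 q6 -40.9 F [ 0.7 -0.5 -1.7] g 0.509
turn -0.0012
delta mm (after turn) [347.3  55.6  -2.9]
```

View pics/w3.png

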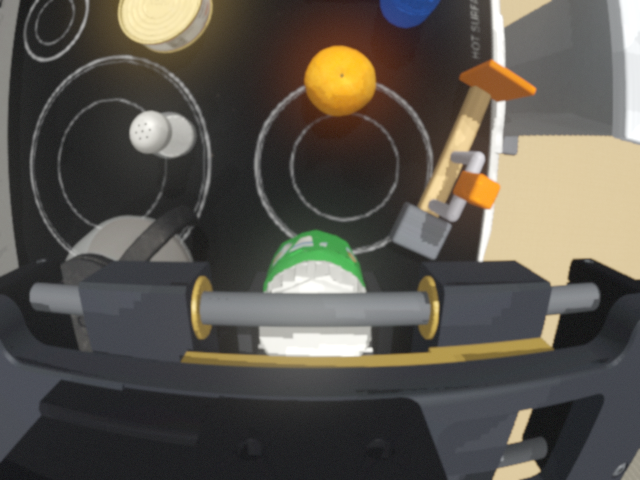

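The jar hangs upright between the fingers (about (315,300)). I'll move partway towards the bin and measure the ledge from closer.

>>> drive_tool --moves '[{"delta_pos": [20,6,0],"turn": 0,"claw": 0.3},{"delta_pos": [35,10,0],"turn": 0,"claw": 0.3},{"delta_pos": [35,10,0],"turn": 0,"claw": 0.3},{"delta_pos": [35,10,0],"turn": 0,"claw": 0.3},{"delta_pos": [35,10,0],"turn": 0,"claw": 0.3},{"delta_pos": [30,10,-10],"turn": 0,"claw": 0.3},{"delta_pos": [20,0,-10],"turn": 0,"claw": 0.3},{"delta_pos": [0,0,0],"turn": 0,"claw": 0.3},{"delta_pos": [0,0,0],"turn": 0,"claw": 0.3}]'

```text
time_s: 6.8
tcp_pos: [0.488, 0.0701, 0.2173]
ee_rot: [[0.039, -0.999, -0.0], [-0.999, -0.039, 0.0], [-0.0, 0.0, -1.0]]
wrist_force: [-0.2, -0.4, -0.8]
gripper_width: 0.512
gripper_force: 30.0
```

Run:
```python
from h import *
c=cap('wrist','w4.png');P=wpts(c);ok=c['range_z']>0
hsv=cv2.cvtColor(c['color'],cv2.COLOR_RGB2HSV);H,S,V=[hsv[...,i].astype(int) for i in range(3)]
near=ok&(abs(P[...,0]-.495)<.09)
def rep(n,t):
    q=(P[t][:,:2]*1000).astype(np.float32)
    print(n,len(q),cv2.approxPolyDP(cv2.convexHull(q),3,True)[:,0].round(0).tolist() if len(q)>4 else '',np.median(P[t],0).round(4) if len(q) else '')
rep('lid',near&(H>50)&(H<75)&(S>150)&(abs(P[...,2]-.244)<.006))
rep('ledge',near&(abs(P[...,2]-.1)<.004)&(P[...,1]<.03)&(P[...,1]>-.14))
rep('lips',near&(abs(P[...,2]-.109)<.004)&(P[...,1]<.03)&(P[...,1]>-.14))
rep('flap',near&(H>50)&(H<75)&(S>120)&(P[...,2]>.11)&(P[...,2]<.22)&(P[...,1]<-.09))
go(.4935,-.067,.15,-87.8)
```

```text
lid 0  
ledge 18272 [[538.0, -114.0], [542.0, -84.0], [537.0, 6.0], [441.0, 2.0], [440.0, -38.0], [448.0, -118.0]] [ 0.4907 -0.0523  0.0988]
lips 1949 [[543.0, -111.0], [538.0, 2.0], [440.0, -1.0], [444.0, -115.0]] [ 0.5332 -0.0535  0.1073]
flap 0  
t 6.85 tcp [0.488  0.0704 0.2171] yaw -87.73 q6 -24.8 F [-0.4 -0.2 -1.3] g 0.51
turn 0.0013
delta mm (after turn) [137.5  -0.2  67.1]
```

View pics/w4.png

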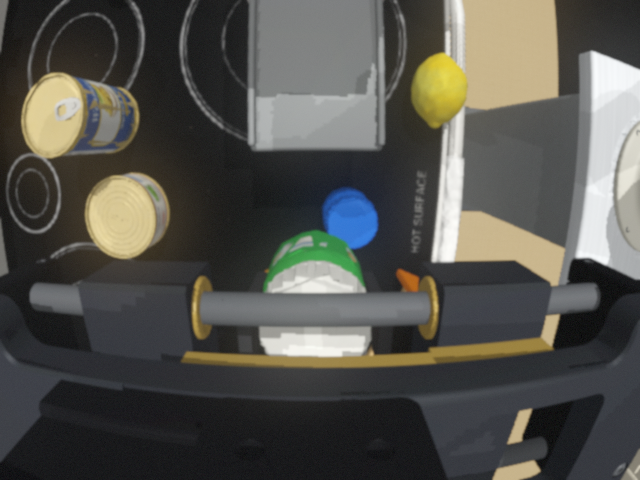

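The wrist view shows the ledge (250–385, top) and the jar in hand; the ledge mid-line is at x≈.4915 and its front edge at y≈+.004. I'll place the jar at (.4915, −.065).

>>> drive_tool --moves '[{"delta_pos": [20,2,0],"turn": 0,"claw": 0.3},{"delta_pos": [35,0,0],"turn": 0,"claw": 0.3},{"delta_pos": [35,0,0],"turn": 0,"claw": 0.3},{"delta_pos": [30,0,0],"turn": 0,"claw": 0.3},{"delta_pos": [15,0,20],"turn": 0,"claw": 0.3},{"delta_pos": [0,0,30],"turn": 0,"claw": 0.3},{"delta_pos": [0,0,20],"turn": 0,"claw": 0.3},{"delta_pos": [0,0,0],"turn": 0,"claw": 0.3},{"delta_pos": [0,0,0],"turn": 0,"claw": 0.3},{"delta_pos": [0,0,0],"turn": 0,"claw": 0.3}]'

```text
time_s: 8.1
tcp_pos: [0.4926, -0.0643, 0.1486]
ee_rot: [[0.041, -0.999, 0.002], [-0.999, -0.041, 0.0], [-0.0, -0.002, -1.0]]
wrist_force: [0.4, 0.7, -1.5]
gripper_width: 0.509
gripper_force: 30.0
```

>>> drive_tool --moves '[{"delta_pos": [0,0,5],"turn": 0,"claw": 0.3},{"delta_pos": [0,0,4],"turn": 0,"claw": 0.3},{"delta_pos": [0,0,0],"turn": 0,"claw": 0.3},{"delta_pos": [0,0,0],"turn": 0,"claw": 0.3}]'

```text
time_s: 8.6
tcp_pos: [0.4919, -0.0647, 0.1386]
ee_rot: [[0.04, -0.999, 0.0], [-0.999, -0.04, -0.0], [0.0, -0.0, -1.0]]
wrist_force: [-0.4, -1.6, -1.6]
gripper_width: 0.511
gripper_force: 30.0
```

>>> drive_tool --moves '[{"delta_pos": [0,0,1],"turn": 0,"claw": 0.3},{"delta_pos": [0,0,0],"turn": 0,"claw": 0.3},{"delta_pos": [0,0,0],"turn": 0,"claw": 0.3}]'

```text
time_s: 8.98
tcp_pos: [0.4918, -0.0647, 0.1376]
ee_rot: [[0.04, -0.999, 0.0], [-0.999, -0.04, 0.0], [-0.0, -0.0, -1.0]]
wrist_force: [0.4, 0.4, -1.5]
gripper_width: 0.511
gripper_force: 30.0
```

>>> drive_tool --moves '[{"delta_pos": [0,0,0],"turn": 0,"claw": 0.6},{"delta_pos": [0,0,0],"turn": 0,"claw": 0.8},{"delta_pos": [0,0,0],"turn": 0,"claw": 0.85},{"delta_pos": [0,0,0],"turn": 0,"claw": 0.85},{"delta_pos": [0,0,-20],"turn": 0,"claw": 0.85},{"delta_pos": [0,0,-40],"turn": 0,"claw": 0.85},{"delta_pos": [0,0,-40],"turn": 0,"claw": 0.85},{"delta_pos": [-40,0,0],"turn": 0,"claw": 0.85},{"delta_pos": [-40,0,0],"turn": 0,"claw": 0.85},{"delta_pos": [0,0,0],"turn": 0,"claw": 0.85}]'

```text
time_s: 10.22
tcp_pos: [0.4886, 0.017, 0.2378]
ee_rot: [[0.043, -0.999, 0.001], [-0.999, -0.043, 0.0], [-0.0, -0.001, -1.0]]
wrist_force: [0.6, -0.5, -0.5]
gripper_width: 0.85
gripper_force: 0.0
```

Run:
```python
from h import *
c=cap('wrist','w5.png');P=wpts(c);ok=c['range_z']>0
t=ok&(np.hypot(P[...,0]-.492,P[...,1]+.065)<.06)&(P[...,2]>.165)&(P[...,2]<.19)
q=(P[t][:,:2]*1000).astype(np.float32);print(len(q),cv2.minEnclosingCircle(q) if len(q) else '',np.median(P[t],0),P[t][:,2].std())
go(.4105,.237,.2,-111.5)
```

```text
4181 ((492.775146484375, -83.21742248535156), 41.96281433105469) [ 0.49091064 -0.06407408  0.17607404] 0.0019241475701651748
t 10.28 tcp [0.4885 0.0161 0.2376] yaw -87.58 q6 -18.6 F [ 0.9  0.2 -0.4] g 0.85
turn 0.4174
delta mm (after turn) [-177.   153.6   37.6]
```

>>> drive_tool --moves '[{"delta_pos": [0,0,0],"turn": 0.139,"claw": 0.85},{"delta_pos": [0,0,0],"turn": 0.139,"claw": 0.85},{"delta_pos": [0,0,0],"turn": 0.138,"claw": 0.85},{"delta_pos": [-36,31,0],"turn": 0,"claw": 0.85},{"delta_pos": [-36,31,0],"turn": 0,"claw": 0.85},{"delta_pos": [-36,31,20],"turn": 0,"claw": 0.85},{"delta_pos": [-36,31,30],"turn": 0,"claw": 0.85},{"delta_pos": [-34,30,30],"turn": 0,"claw": 0.85},{"delta_pos": [0,0,0],"turn": 0,"claw": 0.75},{"delta_pos": [0,0,0],"turn": 0,"claw": 0.75},{"delta_pos": [0,0,0],"turn": 0,"claw": 0.75}]'

```text
time_s: 11.65
tcp_pos: [0.4116, 0.2367, 0.1583]
ee_rot: [[-0.369, -0.929, 0.001], [-0.929, 0.369, 0.001], [-0.001, -0.001, -1.0]]
wrist_force: [0.5, 0.1, -0.3]
gripper_width: 0.755
gripper_force: 0.0
```

```bash
python3 m.py w6.png; python3 -c "
from h import *
go(.4108,.2378,.083,-111.4)"
```

```text
t 11.7 tcp [0.4116 0.2367 0.1584] yaw -111.65 q6 -71.2 F [ 0.3 -0.1 -0.6] g 0.755
turn -0.4162
delta mm (after turn) [ -40.5 -125.1   58.4]
knob 1303 ((410.2662048339844, 238.05288696289062), (22.495025634765625, 22.22164535522461), 67.8985366821289) circ ((410.26153564453125, 238.1480712890625), 14.550271987915039) 0.1055
pusher 7514 ((400.363525390625, 212.3336181640625), (164.7996368408203, 49.918548583984375), 68.48987579345703) circ ((400.95281982421875, 212.42532348632812), 85.66041564941406) 0.0292
ledge 926 ((522.0167236328125, 0.9571056365966797), (26.69597053527832, 52.54872131347656), 53.02581024169922) circ ((514.9306030273438, -8.433829307556152), 26.30931282043457) 0.0988
lips 172 ((535.6568603515625, -9.826313018798828), (6.514617919921875, 27.79096221923828), 2.640606164932251) circ ((535.8988647460938, -9.815154075622559), 13.910547256469727) 0.1072
t 11.7 tcp [0.4116 0.2367 0.1584] yaw -111.65 q6 -71.2 F [ 0.3 -0.1 -0.6] g 0.755
turn -0.0043
delta mm (after turn) [-0.8  1.1 75.4]
```

>>> drive_tool --moves '[{"delta_pos": [-1,1.5,20],"turn": 0,"claw": 0.75},{"delta_pos": [0,0,30],"turn": 0,"claw": 0.75},{"delta_pos": [0,0,25],"turn": 0,"claw": 0.75},{"delta_pos": [0,0,0],"turn": 0,"claw": 0.75},{"delta_pos": [0,0,0],"turn": 0,"claw": 0.1},{"delta_pos": [0,0,0],"turn": 0,"claw": 0.1},{"delta_pos": [0,0,0],"turn": 0,"claw": 0.1},{"delta_pos": [0,0,0],"turn": 0,"claw": 0.1},{"delta_pos": [0,0,0],"turn": 0,"claw": 0.1},{"delta_pos": [0,0,0],"turn": 0,"claw": 0.1},{"delta_pos": [0,0,0],"turn": 0,"claw": 0.1}]'

```text
time_s: 13.08
tcp_pos: [0.4098, 0.2389, 0.0826]
ee_rot: [[-0.367, -0.93, 0.0], [-0.93, 0.367, -0.0], [0.0, -0.0, -1.0]]
wrist_force: [0.8, -0.9, 0.7]
gripper_width: 0.251
gripper_force: 29.9
```

>>> drive_tool --moves '[{"delta_pos": [0,0,-15],"turn": 0,"claw": 0.1},{"delta_pos": [0,0,-30],"turn": 0,"claw": 0.1},{"delta_pos": [0,0,-30],"turn": 0,"claw": 0.1},{"delta_pos": [0,0,-30],"turn": 0,"claw": 0.1},{"delta_pos": [0,0,-30],"turn": 0,"claw": 0.1},{"delta_pos": [0,0,-10],"turn": -0.1,"claw": 0.1},{"delta_pos": [0,0,0],"turn": -0.1,"claw": 0.1},{"delta_pos": [0,0,0],"turn": -0.1,"claw": 0.1},{"delta_pos": [0,0,0],"turn": -0.11,"claw": 0.1},{"delta_pos": [0,0,0],"turn": 0,"claw": 0.1},{"delta_pos": [0,0,0],"turn": 0,"claw": 0.1}]'

```text
time_s: 14.45
tcp_pos: [0.4095, 0.2387, 0.2272]
ee_rot: [[0.032, -0.999, -0.001], [-0.999, -0.032, -0.0], [0.0, 0.001, -1.0]]
wrist_force: [0.7, 0.6, -1.7]
gripper_width: 0.255
gripper_force: 29.9
```

```bash
python3 -c "
from h import *
go(.486,.11,.215,-88)"
```

```text
t 14.45 tcp [0.4095 0.2387 0.2272] yaw -88.15 q6 -48.1 F [ 0.7  0.6 -1.7] g 0.255
turn -0.0026
delta mm (after turn) [131.3 -72.   12.2]
```

>>> drive_tool --moves '[{"delta_pos": [16,-9,0],"turn": 0,"claw": 0.1},{"delta_pos": [30,-17,0],"turn": 0,"claw": 0.1},{"delta_pos": [30,-17,0],"turn": 0,"claw": 0.1},{"delta_pos": [30,-17,0],"turn": 0,"claw": 0.1},{"delta_pos": [25,-12,5],"turn": 0,"claw": 0.1},{"delta_pos": [0,0,10],"turn": 0,"claw": 0.1},{"delta_pos": [0,0,10],"turn": 0,"claw": 0.1},{"delta_pos": [0,0,0],"turn": 0,"claw": 0.1},{"delta_pos": [0,0,0],"turn": 0,"claw": 0.1}]'

```text
time_s: 15.58
tcp_pos: [0.4862, 0.111, 0.2027]
ee_rot: [[0.035, -0.999, 0.0], [-0.999, -0.035, 0.0], [-0.0, -0.0, -1.0]]
wrist_force: [0.6, 0.7, -1.5]
gripper_width: 0.253
gripper_force: 29.9
```

Run:
```python
from h import *
go(.486,.1,.186,-88)
c=cap('wrist','w7.png');P=wpts(c);ok=c['range_z']>0
hsv=cv2.cvtColor(c['color'],cv2.COLOR_RGB2HSV);H,S,V=[hsv[...,i].astype(int) for i in range(3)]
o=ok&(H>5)&(H<14)&(S>180)&(abs(P[...,0]-.49)<.05)&(P[...,1]<.05)&(P[...,1]>-.05)&(P[...,2]>.09)
q=P[o];print(len(q),q.min(0).round(4) if len(q) else '',q.max(0).round(4) if len(q) else '')
if len(q): print(cv2.minAreaRect((q[:,:2]*1000).astype(np.float32)))
t=ok&(np.hypot(P[...,0]-.492,P[...,1]+.065)<.03)&(P[...,2]>.17)&(P[...,2]<.19)
q=(P[t][:,:2]*1000).astype(np.float32);print('jar',len(q),cv2.minEnclosingCircle(q) if len(q) else '')
```

```text
t 15.57 tcp [0.4862 0.111  0.2027] yaw -87.99 q6 -29.6 F [ 0.6  0.7 -1.5] g 0.253
turn 0.0002
delta mm (after turn) [11.   0.5 16.7]
1572 [0.466  0.0076 0.1237] [0.5117 0.0101 0.1919]
((488.8485412597656, 8.881896018981934), (45.720272064208984, 1.255164384841919), 1.8622771501541138)
jar 0
```

View pics/w7.png

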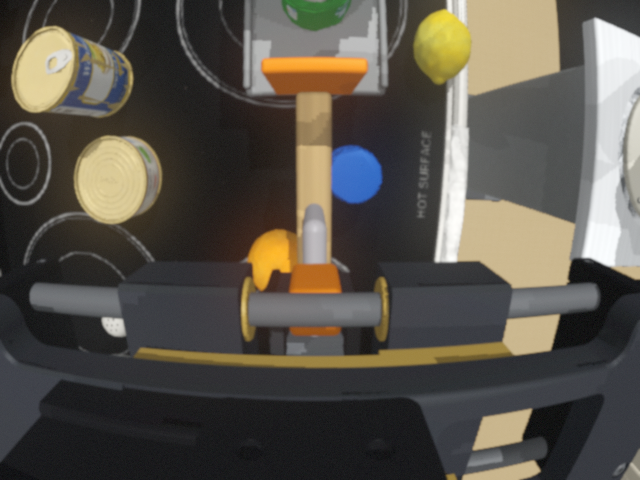

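The paddle (262–368, 58–95) is straight over the ledge front with the jar ahead of it. I'll lower to about 3 mm above the ledge and push.

>>> drive_tool --moves '[{"delta_pos": [15,0,0],"turn": 0,"claw": 0.1},{"delta_pos": [0,0,10],"turn": 0,"claw": 0.1},{"delta_pos": [0,0,6],"turn": 0,"claw": 0.1},{"delta_pos": [0,0,0],"turn": 0,"claw": 0.1},{"delta_pos": [8,0,0],"turn": 0,"claw": 0.1},{"delta_pos": [8,0,0],"turn": 0,"claw": 0.1},{"delta_pos": [6,0,0],"turn": 0,"claw": 0.1},{"delta_pos": [6,0,0],"turn": 0,"claw": 0.1},{"delta_pos": [6,0,0],"turn": 0,"claw": 0.1},{"delta_pos": [6,0,0],"turn": 0,"claw": 0.1},{"delta_pos": [0,0,0],"turn": 0,"claw": 0.1}]'

```text
time_s: 17.0
tcp_pos: [0.488, 0.055, 0.1865]
ee_rot: [[0.033, -0.999, -0.0], [-0.999, -0.033, -0.0], [0.0, 0.0, -1.0]]
wrist_force: [-0.1, 1.0, -1.8]
gripper_width: 0.252
gripper_force: 29.9
```

>>> drive_tool --moves '[{"delta_pos": [8,0,0],"turn": 0,"claw": 0.1},{"delta_pos": [8,0,0],"turn": 0,"claw": 0.1},{"delta_pos": [8,0,0],"turn": 0,"claw": 0.1},{"delta_pos": [8,0,0],"turn": 0,"claw": 0.1},{"delta_pos": [8,0,0],"turn": 0,"claw": 0.1},{"delta_pos": [0,0,0],"turn": 0,"claw": 0.1}]'

```text
time_s: 17.75
tcp_pos: [0.4893, 0.0148, 0.1865]
ee_rot: [[0.033, -0.999, -0.0], [-0.999, -0.033, -0.0], [0.0, 0.0, -1.0]]
wrist_force: [0.3, 1.5, -1.4]
gripper_width: 0.249
gripper_force: 29.9
```

Run:
```python
from h import *
go(.49,-.049,.186,-88)
c=cap('wrist','w8.png');P=wpts(c);ok=c['range_z']>0
t=ok&(np.hypot(P[...,0]-.493,P[...,1]+.10)<.05)&(P[...,2]>.165)&(P[...,2]<.19)
hsv=cv2.cvtColor(c['color'],cv2.COLOR_RGB2HSV)
t&=(hsv[...,1]<80)
q=P[t];print(len(q),q.min(0).round(3) if len(q) else '',q.max(0).round(3) if len(q) else '')
```

```text
t 17.75 tcp [0.4893 0.0148 0.1865] yaw -88.11 q6 -18.9 F [ 0.3  1.5 -1.4] g 0.249
turn -0.0019
delta mm (after turn) [63.8  1.5  0.5]
5090 [ 0.449 -0.131  0.165] [ 0.539 -0.087  0.188]
```

View pics/w8.png

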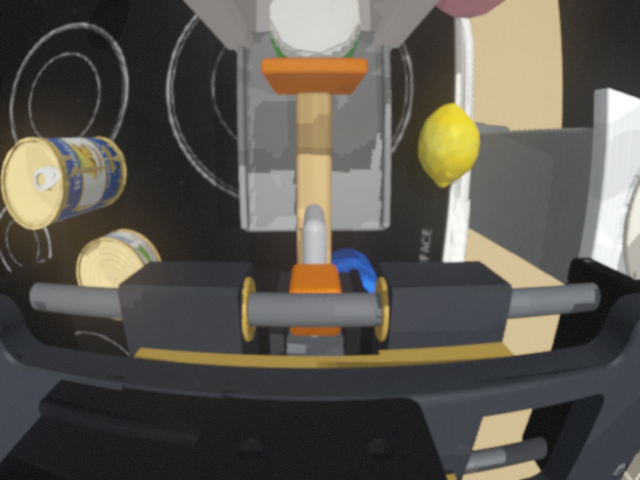

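The jar (315,20) stands upright against the paddle, centred at the doorway. I'll carry on through the flap.

>>> drive_tool --moves '[{"delta_pos": [7,0.3,0],"turn": 0,"claw": 0.1},{"delta_pos": [7,0.3,0],"turn": 0,"claw": 0.1},{"delta_pos": [7,0,0],"turn": 0,"claw": 0.1},{"delta_pos": [7,0,0],"turn": 0,"claw": 0.1},{"delta_pos": [7,0,0],"turn": 0,"claw": 0.1},{"delta_pos": [7,0,0],"turn": 0,"claw": 0.1},{"delta_pos": [7,0,0],"turn": 0,"claw": 0.1},{"delta_pos": [7,0,0],"turn": 0,"claw": 0.1},{"delta_pos": [5,0,0],"turn": 0,"claw": 0.1},{"delta_pos": [4,0,0],"turn": 0,"claw": 0.1},{"delta_pos": [0,0,0],"turn": 0,"claw": 0.1},{"delta_pos": [0,0,0],"turn": 0,"claw": 0.1}]'

```text
time_s: 19.3
tcp_pos: [0.4909, -0.0495, 0.1864]
ee_rot: [[0.034, -0.999, -0.0], [-0.999, -0.034, -0.0], [-0.0, 0.0, -1.0]]
wrist_force: [0.6, 1.1, -1.9]
gripper_width: 0.252
gripper_force: 29.9
```

Run:
```python
from h import *
go(.49,.09,.186,-88)
c=cap('wrist','w9.png');P=wpts(c);ok=c['range_z']>0
hsv=cv2.cvtColor(c['color'],cv2.COLOR_RGB2HSV)
for nm,lo,hi in [('orange',5,14),('green',50,75)]:
    t=ok&(hsv[...,0]>lo)&(hsv[...,0]<hi)&(hsv[...,1]>130)&(abs(P[...,0]-.49)<.06)&(P[...,1]<-.08)
    q=P[t];print(nm,len(q),q.min(0).round(3) if len(q) else '',q.max(0).round(3) if len(q) else '')
for n in ['scene','side']:
    cap(n,n+'9.png')
```

```text
t 19.3 tcp [ 0.4909 -0.0495  0.1864] yaw -88.05 q6 -11.2 F [ 0.6  1.1 -1.9] g 0.252
turn -0.0009
delta mm (after turn) [-139.5   -4.     0.4]
orange 0  
green 45712 [ 0.436 -0.167  0.238] [ 0.55  -0.12   0.245]
```

>>> drive_tool --moves '[{"delta_pos": [-8,0,0],"turn": 0,"claw": 0.1},{"delta_pos": [-12,0,0],"turn": 0,"claw": 0.1},{"delta_pos": [-15,0,0],"turn": 0,"claw": 0.1},{"delta_pos": [-15,0,0],"turn": 0,"claw": 0.1},{"delta_pos": [-15,0,0],"turn": 0,"claw": 0.1},{"delta_pos": [-20,0,0],"turn": 0,"claw": 0.1},{"delta_pos": [-20,0,0],"turn": 0,"claw": 0.1},{"delta_pos": [-20,0,0],"turn": 0,"claw": 0.1},{"delta_pos": [-20,0,0],"turn": 0,"claw": 0.1},{"delta_pos": [-10,0,-10],"turn": 0,"claw": 0.1},{"delta_pos": [0,0,-10],"turn": 0,"claw": 0.1},{"delta_pos": [0,0,0],"turn": 0,"claw": 0.1}]'

```text
time_s: 20.95
tcp_pos: [0.4864, 0.1054, 0.208]
ee_rot: [[0.034, -0.999, 0.003], [-0.999, -0.034, 0.001], [-0.001, -0.003, -1.0]]
wrist_force: [0.2, -0.5, -1.3]
gripper_width: 0.248
gripper_force: 29.9
```

Run:
```python
from h import *
go(.4,.3,.3,-79.7)
c=cap('wrist','w10.png');s=cap('side','side10.png');e=cap('scene','scene10.png')
a=cv2.resize(c['color'],(400,300));b=cv2.resize(s['color'][200:380,220:400],(300,300));
b2=cv2.resize(e['color'][200:350,240:440],(400,300));
cv2.imwrite('pics/m10.png',np.vstack([np.hstack([a,b2]),np.hstack([b,np.zeros((300,500,3),np.uint8)])])[:,:,::-1])
P=wpts(c);ok=c['range_z']>0
t=ok&(abs(P[...,0]-.49)<.035)&(P[...,2]>.104)&(P[...,2]<.2)&(P[...,1]<-.02)&(P[...,1]>-.3)
q=P[t];print(len(q),q.min(0).round(3) if len(q) else '',np.median(q,0) if len(q) else '')
```

```text
t 20.95 tcp [0.4864 0.1054 0.208 ] yaw -88.06 q6 -29.0 F [ 0.2 -0.5 -1.3] g 0.248
turn -0.1459
delta mm (after turn) [-206.9   50.2  -92. ]
0
```

View pics/m10.png

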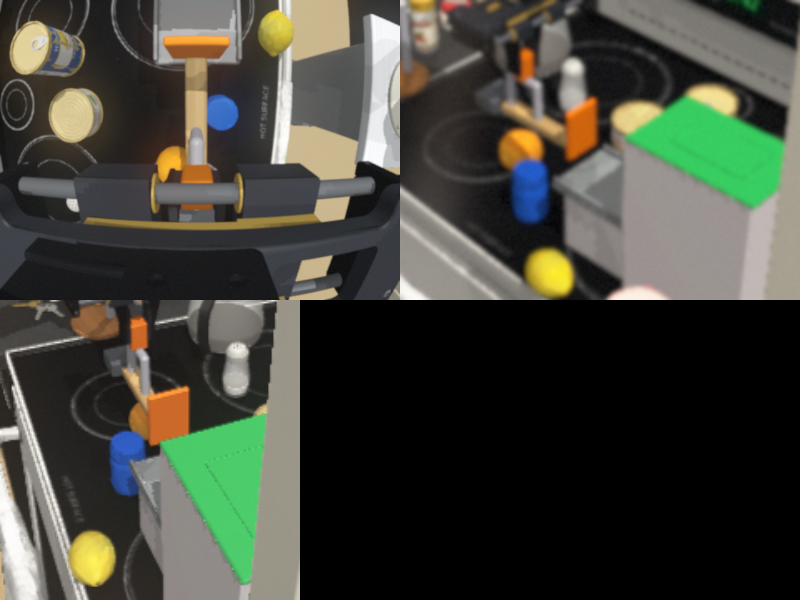

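The jar is gone from the ledge and only the empty ledge with the closed bin front is visible, so the jar dropped in. Now I'll turn to the peg's heading and approach wide of the tip.

```bash
python3 -c "
from h import *
go(.42,.32,.22,-79.7)"
```

```text
t 21.1 tcp [0.4855 0.1048 0.2065] yaw -88.11 q6 -29.0 F [-1.4  0.3 -2.1] g 0.249
turn -0.1468
delta mm (after turn) [-223.4   26.   -13.5]
```

>>> drive_tool --moves '[{"delta_pos": [0,0,-10],"turn": -0.073,"claw": 0.1},{"delta_pos": [0,0,-4],"turn": -0.073,"claw": 0.1},{"delta_pos": [-13,13,0],"turn": 0,"claw": 0.1},{"delta_pos": [-30,13,0],"turn": 0,"claw": 0.1},{"delta_pos": [-30,0,0],"turn": 0,"claw": 0.1},{"delta_pos": [-30,0,0],"turn": 0,"claw": 0.1},{"delta_pos": [-30,0,0],"turn": 0,"claw": 0.1},{"delta_pos": [-30,0,0],"turn": 0,"claw": 0.1},{"delta_pos": [-30,0,0],"turn": 0,"claw": 0.1},{"delta_pos": [-30,0,0],"turn": 0,"claw": 0.1},{"delta_pos": [0,0,0],"turn": 0,"claw": 0.1},{"delta_pos": [0,0,0],"turn": 0,"claw": 0.1}]'

```text
time_s: 22.6
tcp_pos: [0.4194, 0.3195, 0.2201]
ee_rot: [[0.179, -0.984, -0.001], [-0.984, -0.179, -0.001], [0.001, 0.001, -1.0]]
wrist_force: [-0.3, -0.6, -1.8]
gripper_width: 0.253
gripper_force: 29.9
```

```bash
cat > peg.py <<'E'
from h import *
go(.43,.45,.21,-79.7)
for n in ['scene','side','wrist']:
    c=cap(n);P=(wpts if n=='wrist' else pts)(c);ok=c['range_z']>0
    C=c['extrinsics'][:3,3]
    m=ok&(P[...,0]>.47)&(P[...,0]<.542)&(abs(P[...,1]-.46)<.03)&(P[...,2]>.13)&(P[...,2]<.18)
    q=P[m]
    if len(q)<20: print(n,len(q)); continue
    # cylinder fit: axis point a, direction u, radius 6 mm
    from scipy.optimize import least_squares
    def axis(p):
        u=np.array([np.cos(p[2])*np.cos(np.pi/6),np.sin(p[2])*np.cos(np.pi/6),-.5]); return np.array([.5165,p[0],p[1]]),u
    def f(p):
        a,u=axis(p); w=q-a; return np.linalg.norm(w-np.outer(w@u,u),axis=1)-.006
    v=(C-q.mean(0))/np.linalg.norm(C-q.mean(0)); s0=q.mean(0)-.005*v
    r=least_squares(f,[s0[1],.148-.0,.18],loss='soft_l1',f_scale=.001)
    a,u=axis(r.x);t=(q-a)@u
    print(n,len(q),'axis@x.5165',a.round(4),'ang',np.degrees(r.x[2]).round(1),'rms',np.sqrt((f(r.x)**2).mean()).round(4),'end',(a+u*(t.min()+.006)).round(4))
    m=ok&(abs(P[...,0]-.546)<.02)&(abs(P[...,1]-.465)<.02)&(P[...,2]>.03)&(P[...,2]<.115)
    q2=P[m]
    if len(q2)>20:
        g=least_squares(lambda p:np.hypot(q2[:,0]-p[0],q2[:,1]-p[1])-.008,[.547,.466],loss='soft_l1',f_scale=.001);print(' post',g.x.round(4),len(q2))
    hsv=cv2.cvtColor(c['color'],cv2.COLOR_RGB2HSV)
    t=monitor.sense()['tcp_pos']
    m=ok&(hsv[...,0]>5)&(hsv[...,0]<14)&(hsv[...,1]>180)&(np.hypot(P[...,0]-t[0],P[...,1]-t[1])<.14)&(P[...,2]>t[2]-.1)
    q=P[m]
    if n=='wrist': q=q[q[:,2]>t[2]-.08]; q=q[np.hypot(*(q[:,:2]-t[:2]).T)>.07]; print(' paddle',len(q),cv2.minAreaRect((q[:,:2]*1000).astype(np.float32)) if len(q) else '',q[:,2].max() if len(q) else '')
E
python3 peg.py
```

```text
t 22.6 tcp [0.4194 0.3195 0.2201] yaw -79.7 q6 -44.6 F [-0.3 -0.6 -1.8] g 0.253
turn -0.0
delta mm (after turn) [-126.5  -33.8   10.1]
scene 3
side 97 axis@x.5165 [0.5165 0.4603 0.1481] ang 12.4 rms 0.0017 end [0.4845 0.4533 0.167 ]
 post [0.5465 0.4663] 144
wrist 0
```

>>> drive_tool --moves '[{"delta_pos": [-15,0,2],"turn": 0,"claw": 0.1},{"delta_pos": [-25,0,2],"turn": 0,"claw": 0.1},{"delta_pos": [-25,-10,4],"turn": 0,"claw": 0.1},{"delta_pos": [-25,-15,4],"turn": 0,"claw": 0.1},{"delta_pos": [-20,-10,0],"turn": 0,"claw": 0.1},{"delta_pos": [-11,-5,0],"turn": 0,"claw": 0.1},{"delta_pos": [0,0,0],"turn": 0,"claw": 0.1},{"delta_pos": [0,0,0],"turn": 0,"claw": 0.1},{"delta_pos": [0,0,0],"turn": 0,"claw": 0.1}]'

```text
time_s: 23.88
tcp_pos: [0.4378, 0.4457, 0.2089]
ee_rot: [[0.179, -0.984, 0.0], [-0.984, -0.179, 0.0], [-0.0, -0.0, -1.0]]
wrist_force: [-0.2, -0.0, -2.4]
gripper_width: 0.245
gripper_force: 29.9
```

```bash
python3 peg.py; python3 -c "
from h import *
go(.4712,.4523,.208,-79.7)"
```

```text
t 23.88 tcp [0.4378 0.4457 0.2089] yaw -79.71 q6 -50.0 F [-0.2 -0.  -2.4] g 0.245
turn -0.0002
delta mm (after turn) [-5.6  6.9 -1.1]
scene 65 axis@x.5165 [0.5165 0.4574 0.1474] ang 12.5 rms 0.0023 end [0.4872 0.4509 0.1647]
side 99 axis@x.5165 [0.5165 0.4598 0.1483] ang 10.0 rms 0.0017 end [0.4859 0.4545 0.1663]
 post [0.5459 0.4662] 148
wrist 1237 axis@x.5165 [0.5165 0.4593 0.146 ] ang 10.4 rms 0.0009 end [0.4852 0.4536 0.1644]
 post [0.5452 0.4649] 663
 paddle 117 ((455.41595458984375, 345.12060546875), (49.220367431640625, 1.297231674194336), 10.11785888671875) 0.19659041571370234
t 24.02 tcp [0.4379 0.4459 0.2089] yaw -79.71 q6 -50.0 F [ 0.5  0.2 -1.1] g 0.252
turn -0.0002
delta mm (after turn) [ -0.3 -33.9   0.9]
```

>>> drive_tool --moves '[{"delta_pos": [0.5,-11,0],"turn": 0,"claw": 0.1},{"delta_pos": [0.5,-11,0],"turn": 0,"claw": 0.1},{"delta_pos": [0,-11,1],"turn": 0,"claw": 0.1},{"delta_pos": [0,-9,5],"turn": 0,"claw": 0.1},{"delta_pos": [0,-9,5],"turn": 0,"claw": 0.1},{"delta_pos": [0,0,0],"turn": 0,"claw": 0.1},{"delta_pos": [0,0,0],"turn": 0,"claw": 0.1}]'

```text
time_s: 24.9
tcp_pos: [0.4882, 0.4544, 0.1974]
ee_rot: [[0.179, -0.984, -0.0], [-0.984, -0.179, -0.0], [0.0, 0.0, -1.0]]
wrist_force: [-0.2, 0.5, -1.3]
gripper_width: 0.25
gripper_force: 29.9
```

>>> drive_tool --moves '[{"delta_pos": [0,-9,5],"turn": 0,"claw": 0.1},{"delta_pos": [0,-9,5],"turn": 0,"claw": 0.1},{"delta_pos": [0,-9,6],"turn": 0,"claw": 0.1},{"delta_pos": [0,0,0],"turn": 0,"claw": 0.1},{"delta_pos": [0,0,0],"turn": 0,"claw": 0.1}]'

```text
time_s: 25.52
tcp_pos: [0.5149, 0.4592, 0.1813]
ee_rot: [[0.179, -0.984, -0.0], [-0.984, -0.179, -0.0], [0.0, 0.0, -1.0]]
wrist_force: [-0.1, 0.8, -2.0]
gripper_width: 0.251
gripper_force: 29.9
```

No contact so far. Lowering gently until the peg takes the weight.

>>> drive_tool --moves '[{"delta_pos": [0,0,2],"turn": 0,"claw": 0.1},{"delta_pos": [0,0,1],"turn": 0,"claw": 0.1},{"delta_pos": [0,0,0],"turn": 0,"claw": 0.1},{"delta_pos": [0,0,0],"turn": 0,"claw": 0.1}]'

```text
time_s: 26.02
tcp_pos: [0.5148, 0.4594, 0.1787]
ee_rot: [[0.179, -0.984, 0.0], [-0.984, -0.179, 0.0], [-0.0, -0.0, -1.0]]
wrist_force: [-0.5, 0.4, -1.3]
gripper_width: 0.25
gripper_force: 29.9
```

>>> drive_tool --moves '[{"delta_pos": [0,0,1],"turn": 0,"claw": 0.1},{"delta_pos": [0,0,0],"turn": 0,"claw": 0.1},{"delta_pos": [0,0,0],"turn": 0,"claw": 0.1}]'

```text
time_s: 26.4
tcp_pos: [0.5152, 0.4595, 0.1782]
ee_rot: [[0.179, -0.984, 0.001], [-0.984, -0.179, 0.001], [-0.001, -0.001, -1.0]]
wrist_force: [0.2, 0.9, 1.5]
gripper_width: 0.247
gripper_force: 29.9
```

>>> drive_tool --moves '[{"delta_pos": [0,0,1],"turn": 0,"claw": 0.1},{"delta_pos": [0,0,0],"turn": 0,"claw": 0.1},{"delta_pos": [0,0,0],"turn": 0,"claw": 0.1}]'

```text
time_s: 26.78
tcp_pos: [0.5155, 0.4596, 0.1778]
ee_rot: [[0.179, -0.984, 0.002], [-0.984, -0.179, 0.001], [-0.001, -0.002, -1.0]]
wrist_force: [0.9, 0.2, 4.7]
gripper_width: 0.253
gripper_force: 29.9
```

>>> drive_tool --moves '[{"delta_pos": [0,0,-1.5],"turn": 0,"claw": 0.1},{"delta_pos": [0,0,0],"turn": 0,"claw": 0.24},{"delta_pos": [0,0,0],"turn": 0,"claw": 0.28},{"delta_pos": [0,0,0],"turn": 0,"claw": 0.34},{"delta_pos": [0,0,0],"turn": 0,"claw": 0.42},{"delta_pos": [0,0,0],"turn": 0,"claw": 0.5},{"delta_pos": [0,0,0],"turn": 0,"claw": 0.6},{"delta_pos": [0,0,0],"turn": 0,"claw": 0.7},{"delta_pos": [0,0,0],"turn": 0,"claw": 0.7},{"delta_pos": [0,0,0],"turn": 0,"claw": 0.7},{"delta_pos": [0,0,0],"turn": 0,"claw": 0.7}]'

```text
time_s: 28.15
tcp_pos: [0.5148, 0.4593, 0.1781]
ee_rot: [[0.179, -0.984, 0.0], [-0.984, -0.179, 0.0], [-0.0, -0.0, -1.0]]
wrist_force: [-0.3, -0.9, 0.2]
gripper_width: 0.696
gripper_force: 0.0
```

```bash
cat > kn.py <<'E'
from h import *
go(.515,.46,.3,-79.7)
for n in ['side','scene','wrist']:
    c=cap(n);P=(wpts if n=='wrist' else pts)(c);hsv=cv2.cvtColor(c['color'],cv2.COLOR_RGB2HSV)
    t=(c['range_z']>0)&(hsv[...,0]>5)&(hsv[...,0]<14)&(hsv[...,1]>190)&(P[...,0]>.4)&(P[...,0]<.62)&(P[...,1]>.28)&(P[...,1]<.55)&(P[...,2]>.06)&(P[...,2]<.24)
    q=P[t]
    for nm,k in [('knob',q[q[:,1]>.4]),('paddle',q[q[:,1]<=.4])]:
        if len(k)>3: print(n,nm,len(k),np.median(k,0).round(4),k.min(0).round(3),k.max(0).round(3))
E
python3 kn.py
```

```text
t 28.15 tcp [0.5148 0.4593 0.1781] yaw -79.69 q6 -44.8 F [-0.3 -0.9  0.2] g 0.696
turn 0.0002
delta mm (after turn) [  -0.7   -0.3 -121.9]
side knob 109 [0.5161 0.4526 0.1905] [0.506 0.445 0.17 ] [0.527 0.467 0.204]
side paddle 406 [0.5338 0.352  0.1382] [0.509 0.343 0.1  ] [0.558 0.361 0.172]
scene knob 68 [0.5124 0.4526 0.1874] [0.505 0.445 0.168] [0.543 0.469 0.206]
scene paddle 221 [0.532  0.3496 0.1386] [0.506 0.337 0.102] [0.558 0.359 0.173]
wrist paddle 69 [0.5215 0.3563 0.1176] [0.507 0.352 0.098] [0.558 0.364 0.166]
```

Hanging free with the fingers clear. Retreating straight up and checking that it stays.

>>> drive_tool --moves '[{"delta_pos": [0,0,-8],"turn": 0,"claw": 0.7},{"delta_pos": [0,0,-15],"turn": 0,"claw": 0.7},{"delta_pos": [0,0,-30],"turn": 0,"claw": 0.7},{"delta_pos": [0,0,-35],"turn": 0,"claw": 0.7},{"delta_pos": [0,0,-35],"turn": 0,"claw": 0.7},{"delta_pos": [0,0,0],"turn": 0,"claw": 0.7},{"delta_pos": [0,0,0],"turn": 0,"claw": 0.7},{"delta_pos": [0,0,0],"turn": 0,"claw": 0.7},{"delta_pos": [0,0,0],"turn": 0,"claw": 0.7},{"delta_pos": [0,0,0],"turn": 0,"claw": 0.7},{"delta_pos": [0,0,0],"turn": 0,"claw": 0.7},{"delta_pos": [0,0,0],"turn": 0,"claw": 0.7}]'

```text
time_s: 29.8
tcp_pos: [0.5148, 0.4593, 0.301]
ee_rot: [[0.179, -0.984, -0.0], [-0.984, -0.179, -0.0], [0.0, 0.0, -1.0]]
wrist_force: [-0.0, 0.7, 0.2]
gripper_width: 0.699
gripper_force: 0.0
```

```bash
python3 kn.py
```

```text
t 29.8 tcp [0.5148 0.4593 0.301 ] yaw -79.69 q6 -44.8 F [-0.   0.7  0.2] g 0.699
turn 0.0002
delta mm (after turn) [-0.7 -0.3  1. ]
side knob 110 [0.5163 0.4526 0.1902] [0.506 0.447 0.168] [0.528 0.469 0.205]
side paddle 415 [0.5333 0.352  0.1385] [0.508 0.341 0.1  ] [0.559 0.361 0.174]
scene knob 64 [0.5114 0.4516 0.1866] [0.503 0.443 0.171] [0.53  0.465 0.205]
scene paddle 220 [0.5313 0.3491 0.1379] [0.507 0.341 0.103] [0.56  0.362 0.173]
wrist paddle 67 [0.5309 0.3581 0.1324] [0.508 0.353 0.107] [0.558 0.363 0.171]
```

```bash
python3 -c "
from station import ticket
print(ticket.finish_job())"
```

```text
the job is handed in; nothing more can be done
None
```

I handed the job in: the jar was pushed through the flap into the bin and the pusher hangs by its loop on the peg, but I saw only the empty ledge, not the shut flap or the jar inside.

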